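# Work the sticky lock of the medicine box and hold it open

### The arm

A 6-joint arm with a two-finger parallel gripper is mounted at the origin on a cart in front of the work surface, level with it; the furniture and walls round the work are solid. World frame = base frame: x ahead of the robot, y to its left, z up, the work surface at z = 0. Lengths are in mm, angles in rad, forces in N, time in s.
With the tool pointing down it reaches from about 300 to 775 mm from the base axis. Payload 14.6 kg.
Tool frame: the origin (TCP) lies between the finger pads, 19 mm behind the fingertips; this is the grasp point; z points along the fingers, y is the line along which they close (so a half turn about z gives the same grasp; the last joint's range is limited). The gripper opens to 94 mm and grips with 3 to 60 N. Pads are 16 mm wide; open, the fingers measure 119 mm over their backs; the gripper's body (75 mm by 177 mm) begins 78 mm behind the grasp point.
Start: joints at [-1.351, 0.3, 1.521, -0, 1.321, -0.067], TCP at [155.58, -527.527, 224.246] pointing down, gripper open.
Joint ranges: [-3.03, 3.03], [-0.79, 2.21], [0.23, 2.52], [-1.04, 4.18], [0, 3.07], [-2.55, 2.55]. Speed limits (rad/s): [2.22, 2.22, 2.57, 3.14, 3.14, 3.14].

### API

Orientations are given as [roll, pitch, yaw] about the fixed x, y, z axes, in that order (R = Rz(yaw) Ry(pitch) Rx(roll)).
In Python, from cell import manip, eyes, workorder gives the robot as it stands (manip), with the cameras (eyes) and the job (workorder).
- The arm moves only by the tool nudge_tcp, called after "Request:" as name([rows], argument=value, ...), one row to a line, values as JSON. Schema: {"type":"object","properties":{"rows":{"type":"array","items":{"type":"object","properties":{"tx":{"type":"number"},"ty":{"type":"number"},"tz":{"type":"number"},"rx":{"type":"number"},"ry":{"type":"number"},"rz":{"type":"number"}},"additionalProperties":false},"minItems":1,"maxItems":5},"finger_gap":{"type":"number"},"force":{"type":"number"},"only":{"type":"string"},"quiet":{"type":"boolean"},"lines":{"type":"string"}},"required":["rows"],"additionalProperties":false}. rows is a list of rows, 1 to 5 of them, each an object with the fields tx, ty, tz (the shift in shares of 250 mm (1.0 is 250 mm)), rx, ry, rz (a rotation vector in shares of 4 rad (1.0 is 4 rad)); a field left out counts as zero; each row is the pose to reach, as a shift and turn from the pose commanded when the call began, along the tool's axes at that moment; what a row does not reach only later rows make up. A row lasts 1/10 s, in which the tool goes at most 50 mm and 0.15 rad, less where a joint would pass 70% of its speed; a pose out of reach is approached as far as the arm can. finger_gap is the finger opening in mm, set as the call begins (left out keeps the last). The fingers move at their own pace and stop on an object; force is the grip in N (left out, the last holds). Time passes only in rows, so rows that do not move let the fingers close. The tool returns the time, the measured TCP pose, the force, the opening and the grip force at its end. only (a regular expression) keeps the lines of the reply that match it, lines (a string "A,B") keeps lines A to B, and quiet returns only ok. Shift and turn numbers lie between -1 and 1, and a call with a number outside is refused. Input that does not fit is refused with a message, and nothing moves.
- manip.read_state(): the state, without advancing time (a new reading comes with each control period).
- eyes.camera(name): name is "side" or "top" or "wrist"; returns (picture, depth): 400x640x3 uint8, red, green, blue; 400x640 float32, mm along the optical axis (not along the pixel's ray), 0 where there is no reading.
- eyes.camera_info(name): a dict with "K" (3x3 intrinsics, pixels), "dist" ([k1, k2, p1, p2, k3] as OpenCV has them; the pictures are not rectified), "rvec" (rotation vector, rad) and "tvec" (3), from world to camera coordinates, as OpenCV has them; the wrist camera has in their place "mount" (4x4, takes a point from camera to tool coordinates, whose origin is the TCP and whose axes are the flange's). Camera axes: x right, y down, z forward; pixel columns grow to the right and rows downward; lengths in mm; the calibration is good to about 2 mm. A picture is of the moment at which its call begins: read the wrist's pose just before it. camera_info takes no time and is no camera call.
- workorder.sign_off(): hands the job in; it is judged then, once.
The state is a dict: "clock": time; "joints": joint angles; "qd": joint speeds; "effort": joint torques, N m; "eef_pos": TCP position; "eef_rot": TCP orientation; "wrist_force": force on the tool from outside, world axes, zero at the start; "moment": the same for the moment, N m; "finger_gap": finger opening in mm; "finger_force": force on a finger pad.
Only numpy, scipy, OpenCV 4.12 (cv2) and the standard library are available. Lean on these libraries where they do the work, as an engineer would, in place of code of your own. Each camera call takes 0.05 s, during which the arm holds its last target. There are 200 camera calls.

### The job

Take the blue-headed key out of the wooden key stand, push it fully home into the keyhole on top of the green medicine box (the lock is sticky, so rock the key a little left and right until it drops past), then turn it clockwise a quarter turn to its stop. The lock springs back, so finish while still gripping the key and holding it turned, so that I can lift the lid; leave the yellow key in the stand and do not disturb the things standing around.

Things in the scene. Friction and masses are not known exactly. Their poses are not given: they have to be found in the camera images.
- blue_key: Loose key, blue head, upright tip down in a slot of the stand. Origin at the tip; z up to the head, x along width, y along thickness. Steel bit 18 (x) x 4 (y) mm, z 0 to 10 mm (lowest 2.5 mm only 17.2 x 3.4); shank 6 mm round to z 30, collar 14 x 7.5 mm at z 27.5 to 31.5; flat head 30 (x) x 9 (y) mm, z 30 to 66 mm. Same shape turned half round. 25 to 50 g; all of it is rigid.
- blue_key_grip (a point): Point in the blue head, 52 mm above the tip, 14 mm below the head's top; axes as the key. A good TCP position, tool down, fingers closing along the key's y: tips then reach 19 mm below it, about 7 mm clear of the lock plate with the key home. Grip firmly (about 80 N) so that it does not slip.
- yellow_key: Another loose key of the same shape with a yellow head, in the other slot of the stand; which slot is which varies. To be left there. Origin and axes as for the blue key.
- key_stand: Fixed light wooden block 130 (x) x 50 (y) x 32 mm high; origin at the centre of its underside. Slots at x = -40 and +40 mm, 20 mm deep, about 0.8 mm wider than the bit all round; key widths lie along the stand's x. Draw a key straight up 25 mm or more to free it.
- lockbox: Fixed green metal medicine box 140 (x) x 180 (y) x 60 mm high, with a square steel lock plate framed in blue in the middle of its top; origin at the centre of its underside.
- keyhole (a point): Centre of the keyhole in the lock plate's face, 62 mm above the worktop; z up, slot along x. The slot, 21 x 6.8 mm in a plate 4 mm thick, takes the upright key with its width along x, either way round, and lets it twist about 0.15 rad each way. Only when home is the bit clear below plate and sticky discs, so that the key can be turned.
- sticky_discs (a point): On the lock axis, 5 mm below the face (axes as the keyhole): top of two hidden discs, 5 to 8.5 and 9.5 to 13 mm deep, each with a slot 20 x 5.2 mm. They turn stiffly (0.12 N m); seen from above the upper starts 0.12 to 0.17 rad anticlockwise of straight, the lower as much clockwise. The key stops on them: rock it about 0.16 rad both ways while pushing lightly (10 N) until it drops past each.
- key_home (a point): Floor of the core on the lock axis, 26 mm below the face: where the key's tip rests when home, the head just above the plate. The core begins 14.5 mm below the face; its slot, 20 x 5.6 mm, lies along the keyhole's x at rest, so after the discs bring the key back to straight (still rocking lightly) to drop it in.
- lock_core (a joint): Angle of the lock core: 0 at rest, growing to its stop at 1.4 rad as the key in it turns clockwise seen from above. A spring returns it (0.04 N m at rest, 0.18 N m at the stop). The key has about 0.09 rad of play in the core, so it turns that much farther than the core.
- dropper: Small brown dropper bottle, 33 mm wide, 102 mm high, loose, standing behind the box (farther from the robot); origin under its centre. Not to be disturbed.
- spread_pot: Plastic pot 72 mm wide and 71 mm high, loose, standing to the right near the front edge; origin under its centre. Not to be disturbed.
- spice_jar1: Red-capped spice jar 45 mm wide and 106 mm high, loose, standing behind the key stand; origin under its centre. Not to be disturbed.

How it is judged (in metres and radians):
On the way, in this order (a step that is already met when the one before it is completed fails the run):
1. the blue key is fully home in the lock, which is not yet turned (z of blue_key in the frame of keyhole below -0.0225 m and horizontal distance between blue_key and keyhole below 0.004 m and angle between blue_key's own z axis and vertical below 0.15 rad and value of joint lock_core below 0.4 rad), for 0.1 s.
2. the key is turned to the stop (z of blue_key in the frame of keyhole below -0.0225 m and horizontal distance between blue_key and keyhole below 0.004 m and angle between blue_key's own z axis and vertical below 0.15 rad and value of joint lock_core above 1.2 rad), for 0.2 s.
At the end, for the whole second after the job is handed in: Blue key within 0.15 rad of upright, tip over 22.5 mm deep in the keyhole and within 4 mm of its axis, core past 1.2 rad, fingers gripping the key (over 2 N), all at rest; yellow key within 20 mm and the other loose things within 30 mm of where they stood (all of step 2 and contact force between the fingers and blue_key above 2 N and linear speed of blue_key below 0.03 m/s and not (distance of yellow_key from where it was at the start of the episode above 0.02 m) and not (distance of dropper from where it was at the start of the episode above 0.03 m) and not (distance of spread_pot from where it was at the start of the episode above 0.03 m) and not (distance of spice_jar1 from where it was at the start of the episode above 0.03 m)); the arm keeps its last pose, push and grip.
It fails at once if the yellow key is taken or shifted by more than 20 mm (distance of yellow_key from where it was at the start of the episode above 0.02 m).
It fails at once if the dropper bottle is shifted by more than 30 mm or tipped (distance of dropper from where it was at the start of the episode above 0.03 m or angle between dropper's own z axis and vertical above 0.5 rad).
It fails at once if the spread pot is shifted by more than 30 mm or tipped (distance of spread_pot from where it was at the start of the episode above 0.03 m or angle between spread_pot's own z axis and vertical above 0.5 rad).
It fails at once if the spice jar is shifted by more than 30 mm or tipped (distance of spice_jar1 from where it was at the start of the episode above 0.03 m or angle between spice_jar1's own z axis and vertical above 0.5 rad).
It also fails if it takes over 64 s, if anything falls off the work surface, if the arm or the gripper's body presses on something with over 40 N, if the wrist force passes 120 N, or if a joint passes its speed limit or range.

## Working session

There is one attempt and no reset: what is moved stays moved. The work goes in short steps, Python scripts to look and compute and a tool call to move; the robot and the scene stay as the last step left them, time stands still between calls to the robot, and variables do not carry over. Pictures are saved under pics/ and viewed, at most 10 in all, crops included, and the job is handed in when it is done.

```bash
ls; mkdir -p pics; python3 - <<'E'
from cell import manip, eyes, workorder
import cv2
s=manip.read_state();print(s)
for n in("top","side","wrist"):
    im,d=eyes.camera(n);cv2.imwrite(f"pics/{n}0.png",im[:,:,::-1])
    import numpy as np;np.save(f"pics/{n}0.npy",d);print(n,eyes.camera_info(n))
E
```

```text
cell.py
pics
{'clock': 0.0, 'joints': array([-1.35062337e+00,  3.00468931e-01,  1.52154147e+00,  6.74217657e-06,
        1.32072040e+00, -6.65601559e-02]), 'qd': array([-0.00118805,  0.00150728,  0.00019173, -0.00076722,  0.00199031,
        0.00011468]), 'effort': array([-2.08350255e-03, -5.31807554e+01, -3.52738094e+01,  7.07661593e-02,
        2.44112348e-02, -1.01505952e-04]), 'eef_pos': array([ 155.52045345, -527.31381579,  223.70426889]), 'eef_rot': array([-3.14045746e+00, -8.22155363e-05,  2.86731391e-01]), 'wrist_force': array([-1.37993312, -0.24188217, -0.58930014]), 'moment': array([-0.01416082, -0.04886307, -0.00999886]), 'finger_force': 0.0, 'finger_gap': 94.13480129026664}
top {'K': array([[416.18438906,   0.        , 321.19518821],
       [  0.        , 416.18438906, 205.5873372 ],
       [  0.        ,   0.        ,   1.        ]]), 'dist': array([-0.08566595,  0.        ,  0.        ,  0.        ,  0.        ]), 'rvec': array([ 2.14973428, -2.19117272,  0.11905467]), 'tvec': array([  23.95404245,  530.43336421, 1154.22555639])}
side {'K': array([[455.31091758
[... 224 characters left out ...]
y([ 2.0564066 , -0.1649939 ,  0.06633141]), 'tvec': array([-538.33153098,  123.05871715, 1133.59226634])}
wrist {'K': array([[314.76178168,   0.        , 318.12789486],
       [  0.        , 314.76178168, 193.65205243],
       [  0.        ,   0.        ,   1.        ]]), 'dist': array([0.01029519, 0.        , 0.        , 0.        , 0.        ]), 'mount': array([[ 7.62208775e-04, -9.70110975e-01, -2.42660492e-01,
         7.02303668e+01],
       [ 9.99999356e-01,  5.35467487e-04,  1.00034990e-03,
        -7.90321656e-01],
       [-8.40513612e-04, -2.42661099e-01,  9.70110759e-01,
        -1.60915655e+02],
       [ 0.00000000e+00,  0.00000000e+00,  0.00000000e+00,
         1.00000000e+00]])}
```

View pics/top0.png

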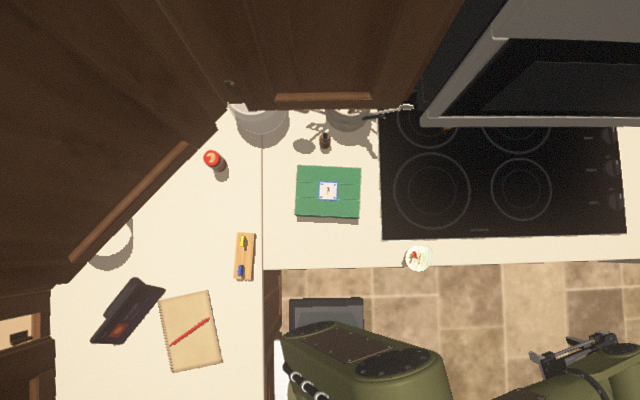

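View pics/side0.png

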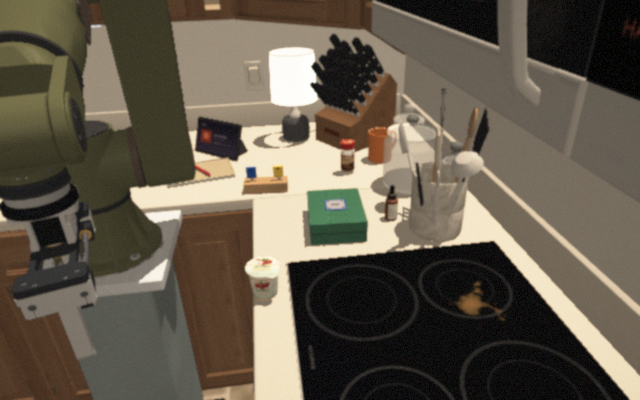

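The top view shows the blue key at about (240,271), the yellow key at (242,241) and the box plate at (328,191). The jar is at (213,158), the dropper at (325,141) and the pot at (418,258). The side view agrees: blue head at (251,172), yellow head at (278,172), plate at (335,204).

```bash
cat > h.py <<'E'
import numpy as np, cv2
from scipy.spatial.transform import Rotation as R
from cell import manip, eyes, workorder
def rays(n,px,eef=None):
    """camera centre and unit-z world rays"""
    c=eyes.camera_info(n)
    u=cv2.undistortPoints(np.float64(px).reshape(-1,1,2),c["K"],c["dist"]).reshape(-1,2)
    v=np.c_[u,np.ones(len(u))]
    if "mount" in c:
        T=np.eye(4);T[:3,:3]=R.from_euler('xyz',eef[1]).as_matrix();T[:3,3]=eef[0]
        T=T@c["mount"];return T[:3,3],v@T[:3,:3].T
    M=cv2.Rodrigues(c["rvec"])[0];return -M.T@c["tvec"],v@M
def plane(n,px,z,eef=None):
    o,r=rays(n,px,eef);return o+r*((z-o[2])/r[:,2])[:,None]
def cont(mask,mn=5):
    cs=cv2.findContours(mask.astype(np.uint8),cv2.RETR_EXTERNAL,cv2.CHAIN_APPROX_NONE)[0]
    return sorted([c for c in cs if cv2.contourArea(c)>=mn],key=cv2.contourArea,reverse=True)
E
python3 - <<'E'
from h import *
np.set_printoptions(precision=1,suppress=True)
im=cv2.imread("pics/top0.png");h=cv2.cvtColor(im,cv2.COLOR_BGR2HSV);H,S,V=cv2.split(h)
def rep(nm,m,z,roi):
    k=np.zeros_like(m);x0,x1,y0,y1=roi;k[y0:y1,x0:x1]=1
    for c in cont(m&k,3)[:2]:
        w=plane("top",c.reshape(-1,2),z)[:,:2]
        r=cv2.minAreaRect(w.astype(np.float32)); print(nm,cv2.contourArea(c),"px",c.reshape(-1,2).mean(0),"rect",np.array(r[0]),np.array(r[1]),r[2])
rep("blue",(H>100)&(H<130)&(S>120),66,(225,260,225,290))
rep("yel",(H>22)&(H<32)&(S>190)&(V>120),66,(225,260,225,290))
rep("stand",(H>8)&(H<32)&(S>90)&(V>90),32,(225,262,225,290))
rep("box",(H>65)&(H<95)&(S>100),60,(280,380,150,230))
rep("plate",(H>100)&(H<130)&(S>100),62,(310,345,175,208))
for n,px,z in(("jar",(213,158),106),("drop",(325,141),100),("pot",(418,258),71),("edge",(264,200),0)):print(n,plane("top",[px],z))
c=im[225:290,225:265];cv2.imwrite("pics/c1.png",np.hstack([cv2.resize(c,None,fx=8,fy=8,interpolation=2)[:,:],cv2.resize(im[165:225,295:365],(400,520))][:1]))
E
```

```text
blue 8.0 px [239.5 270. ] rect [355.2 239.3] [ 2.7 21.6] 89.7638931274414
stand 814.5 px [244.2 255.7] rect [393.7 232.5] [ 53.4 130.3] 85.35803985595703
jar [[657.2 303.7 106. ]]
drop [[699.3   0.6 100. ]]
pot [[ 378.1 -246.2   71. ]]
edge [[553.2 179.9   0. ]]
```

Careful with the scale: shifts go in shares of 250 mm and turns go in shares of 4 rad. That gives: 187 mm / 250 = 0.748, -167 mm / 250 = -0.668, -0.75 rad / 4 = -0.1875.

Request:
nudge_tcp([
  {"tx": 0.148,"ty": -0.132,"rz": -0.0375},
  {"tx": 0.3,"ty": -0.268,"rz": -0.075},
  {"tx": 0.448,"ty": -0.4,"rz": -0.1125},
  {"tx": 0.6,"ty": -0.536,"rz": -0.15},
  {"tx": 0.748,"ty": -0.668,"rz": -0.1875},
], finger_gap=60)

```text
clock: 0.65
eef_pos: [287.6, -313.6, 224.2]
eef_rot: [3.141, -0.0, 1.043]
wrist_force: [1.1, -0.3, 0.7]
finger_gap: 61.0
finger_force: 0.0
```

Request:
nudge_tcp([
  {"tx": 0.196,"ty": 0.004,"rz": -0.0375},
  {"tx": 0.392,"ty": 0.008,"rz": -0.075},
  {"tx": 0.588,"ty": 0.012,"rz": -0.1125},
  {"tx": 0.784,"ty": 0.016,"rz": -0.15},
  {"tx": 0.98,"ty": 0.02,"rz": -0.1875},
])

```text
clock: 1.15
eef_pos: [416.7, -105.1, 224.4]
eef_rot: [3.141, 0.0, 1.793]
wrist_force: [0.1, -0.8, 0.2]
finger_gap: 60.1
finger_force: 0.0
```

```bash
python3 - <<'E'
from h import *
s=manip.read_state();print(s["clock"],s["joints"],s["eef_pos"],s["eef_rot"])
E
```

```text
1.15 [-3.32286746e-01  2.76673508e-02  1.83762007e+00 -4.87800811e-05
  1.27594344e+00 -5.54466592e-01] [ 416.7026938  -105.09108186  224.37524711] [3.14130964e+00 2.30165907e-04 1.79299031e+00]
```

Converted, 220 mm / 250 = 0.88, 195 mm / 250 = 0.78, -0.75 rad / 4 = -0.1875.

Request:
nudge_tcp([
  {"tx": 0.196,"ty": 0.044,"rz": -0.0375},
  {"tx": 0.392,"ty": 0.088,"rz": -0.075},
  {"tx": 0.584,"ty": 0.128,"rz": -0.1125},
  {"tx": 0.78,"ty": 0.172,"rz": -0.15},
  {"tx": 0.88,"ty": 0.2,"rz": -0.1875},
])

```text
clock: 1.65
eef_pos: [417.1, 121.5, 224.3]
eef_rot: [3.141, -0.0, 2.545]
wrist_force: [1.2, -0.4, -0.0]
finger_gap: 59.9
finger_force: 0.0
```

Request:
nudge_tcp([
  {"rz": -0.0375},
  {"rz": -0.075},
  {"rz": -0.1125},
  {"rz": -0.15},
  {"rz": -0.15},
])

```text
clock: 2.15
eef_pos: [417.7, 118.5, 224.1]
eef_rot: [-3.142, -0.0, 3.139]
wrist_force: [0.1, 0.2, 0.7]
finger_gap: 59.6
finger_force: 0.0
```

Request:
nudge_tcp([
  {},
  {},
])

```text
clock: 2.35
eef_pos: [417.7, 118.5, 224.2]
eef_rot: [-3.142, -0.0, 3.133]
wrist_force: [-0.1, -0.0, -0.1]
finger_gap: 59.9
finger_force: 0.0
```

```bash
python3 - <<'E'
from h import *
s=manip.read_state();im,d=eyes.camera("wrist")
cv2.imwrite("pics/w1.png",im[:,:,::-1]);np.save("pics/w1.npy",np.r_[s["eef_pos"],s["eef_rot"]]);print(s["joints"],s["eef_rot"])
E
```

```text
[ 1.91984472e-01  3.85891844e-02  1.82675424e+00  2.62224513e-05
  1.27641203e+00 -1.37036430e+00] [-3.14158483e+00 -1.64544021e-04  3.13313749e+00]
```

View pics/w1.png

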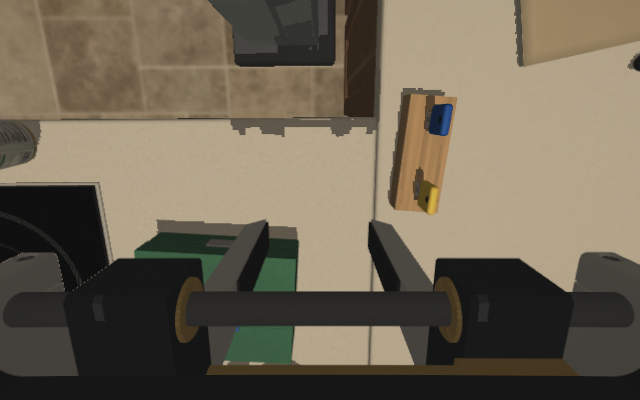

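The wrist view shows the stand spanning roughly (390..455, 92..213), with the blue head at (441,119) and the yellow head at (431,198).

```bash
cat > mk.py <<'E'
from h import *
np.set_printoptions(precision=2,suppress=True)
def meas(f):
    im=cv2.imread(f"pics/{f}.png");p=np.load(f"pics/{f}.npy");e=(p[:3],p[3:])
    H,S,V=cv2.split(cv2.cvtColor(im,cv2.COLOR_BGR2HSV))
    B=im.astype(int)
    return im,e,H,S,V
def rect(f,m,z,e,mn=20):
    out=[]
    for c in cont(m,mn)[:3]:
        w=plane("wrist",c.reshape(-1,2),z,e)[:,:2]
        r=cv2.minAreaRect(w.astype(np.float32));b=cv2.boundingRect(c)
        out.append((b,r));print(f,"bbox",b,"ctr",np.array(r[0]),"size",np.array(r[1]),"ang",round(r[2],1))
    return out
E
python3 - <<'E'
from mk import *
im,e,H,S,V=meas("w1")
roi=np.zeros(H.shape,bool);roi[85:220,385:465]=1
rect("blueall",(H>100)&(H<130)&(S>100)&roi,66,e)
rect("bluetop",(H>100)&(H<130)&(S>100)&(V>120)&roi,66,e)
rect("yelall",(H>20)&(H<32)&(S>180)&roi,66,e)
rect("stand+",(H>8)&(H<32)&(S>110)&roi,32,e)
print(H[119,436:452],S[119,430:455],V[119,430:455])
cv2.imwrite("pics/c2.png",cv2.resize(im[85:220,380:470],None,fx=4,fy=4,interpolation=0))
E
```

```text
blueall bbox (429, 104, 24, 32) ctr [352.74 239.65] size [19.28 29.93] ang 85.7
bluetop bbox (442, 106, 10, 29) ctr [353.64 245.89] size [ 5.94 26.9 ] ang 87.8
stand+ bbox (390, 94, 67, 121) ctr [393.77 234.31] size [ 56.97 132.35] ang 85.4
[108 109 109  90 113 109 108 108 108 108 109 108 108 109 111  16] [ 28 175 162 162 158 158 161 159 142  17  49 142 175 175 166 161 162 167
 174 178 140 121 122 104  59] [ 54  54  55  55  55  55  54  53  43  15  21  45  83 108 121 133 137 134
 129 123 111 137 167 170 181]
```

View pics/c2.png

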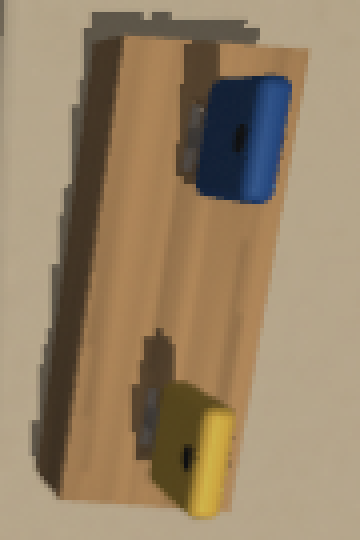

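The crop shows the blue head's top face at px (441–452, 104–136). The stand's top corners are near (411,94), (457,97), (438,212) and (396,209).

```bash
python3 - <<'E'
from mk import *
im,e,*_=meas("w1")
o=np.array([380,85]);f=lambda l:np.array(l)/4+o-0.4
c=plane("wrist",f([(125,37),(308,48),(232,510),(62,498)]),32,e)[:,:2];print(c,c.mean(0))
print("edges",[np.linalg.norm(c[i]-c[i-1]) for i in range(4)])
ax=(c[2]+c[3]-c[0]-c[1])/2;a=np.arctan2(ax[1],ax[0]);print("yaw",a);u=np.array([np.cos(a),np.sin(a)]);print("slots",c.mean(0)-40*u,c.mean(0)+40*u)
b=plane("wrist",f([(250,78),(292,78),(287,203),(243,203)]),66,e)[:,:2];print("blue",b,b.mean(0))
y=plane("wrist",f([(205,407),(236,407),(218,517),(190,517)]),66,e)[:,:2];print("yel",y.mean(0))
E
```

```text
[[326.52 218.89]
 [329.82 267.92]
 [459.07 258.63]
 [455.05 208.76]] [392.61 238.55]
edges [np.float64(128.9297102431695), np.float64(49.146236628548905), np.float64(129.58640919770664), np.float64(50.02768869783021)]
yaw -0.07518759187326678
slots [352.73 241.56] [432.5  235.55]
blue [[338.38 240.32]
 [338.48 250.5 ]
 [368.42 252.18]
 [368.32 241.25]] [353.4  246.06]
yel [435.32 239.  ]
```

Converted, 122.3 mm / 250 = 0.4892, 65.7 mm / 250 = 0.2628, 0.07 rad / 4 = 0.0175.

Request:
nudge_tcp([
  {"tx": 0.088,"ty": 0.164,"rz": 0.005},
  {"tx": 0.176,"ty": 0.328,"rz": 0.0125},
  {"tx": 0.2628,"ty": 0.4892,"rz": 0.0175},
  {"tx": 0.2628,"ty": 0.4892,"tz": 0.16,"rz": 0.0175},
  {"tx": 0.2628,"ty": 0.4892,"tz": 0.32,"rz": 0.0175},
])

```text
clock: 2.9
eef_pos: [352.3, 242.5, 143.9]
eef_rot: [3.14, 0.002, 3.067]
wrist_force: [1.1, 1.1, -1.1]
finger_gap: 59.9
finger_force: 0.0
```

Request:
nudge_tcp([
  {"tz": 0.06},
  {"tz": 0.06},
  {"tz": 0.06},
])

```text
clock: 3.2
eef_pos: [353.0, 241.3, 129.9]
eef_rot: [3.141, 0.0, 3.066]
wrist_force: [-0.2, 0.4, 0.4]
finger_gap: 59.9
finger_force: 0.0
```

```bash
python3 - <<'E'
from mk import *
s=manip.read_state();im,d=eyes.camera("wrist")
cv2.imwrite("pics/w2.png",im[:,:,::-1]);np.save("pics/w2.npy",np.r_[s["eef_pos"],s["eef_rot"]])
E
```

```text
(no output)
```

View pics/w2.png

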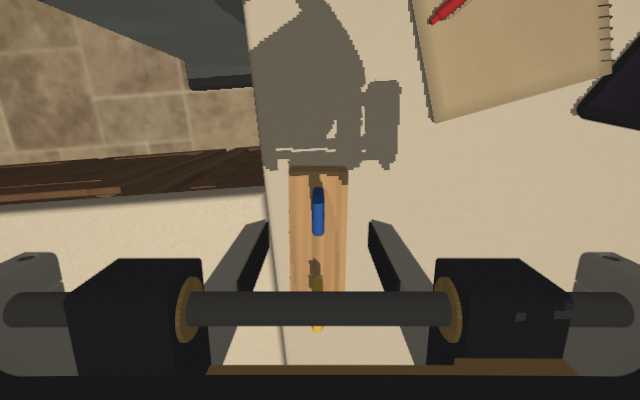

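The blue head is centred at column 318 between the fingers, with its top face in rows ~204–236.

Converted, 65.5 mm / 250 = 0.262, 60 mm / 250 = 0.24.

```bash
python3 - <<'E'
from mk import *
im,e,H,S,V=meas("w2")
roi=np.zeros(H.shape,bool);roi[180:245,300:335]=1
m=(H>100)&(H<130)&(S>100)&roi
rect("all",m,78,e)
print(V[180:242,318]);cols=np.where(m[220])[0];print(cols)
for z,px in((78,(318,236)),(78,(318,204)),(42,(318,187)),(78,(318,220))):print(z,plane("wrist",[px],z,e))
E
```

```text
all bbox (312, 188, 12, 48) ctr [349.45 241.77] size [ 7.9  34.75] ang 85.7
[ 94  93  93  94  94  93  79  61  63  62  63  64  63  63  63  63  65  69
  72  74  74  75  74  75 139 146 147 147 146 147 147 147 146 146 147 146
 146 146 146 146 146 145 145 145 145 145 145 145 145 145 146 145 145 145
 138 128 157 175 176 177 178 178]
[312 313 314 315 316 317 318 319 320 321 322 323]
78 [[367.56 240.76  78.  ]]
78 [[343.65 242.57  78.  ]]
42 [[339.6  242.83  42.  ]]
78 [[355.45 241.68  78.  ]]
```

Request:
nudge_tcp([
  {"tz": 0.12},
  {"tz": 0.2},
  {"tz": 0.24},
  {"tz": 0.262},
  {"tz": 0.262},
])

```text
clock: 3.75
eef_pos: [353.0, 241.3, 64.1]
eef_rot: [3.141, 0.0, 3.067]
wrist_force: [0.1, 0.2, -0.1]
finger_gap: 60.2
finger_force: 0.0
```

Request:
nudge_tcp([
  {},
  {},
  {},
  {},
  {},
], finger_gap=0, force=60)

```text
clock: 4.25
eef_pos: [352.7, 241.2, 63.9]
eef_rot: [3.141, 0.0, 3.067]
wrist_force: [-0.0, 1.0, -0.5]
finger_gap: 23.4
finger_force: 0.0
```

Request:
nudge_tcp([
  {},
  {},
  {},
  {},
  {},
])

```text
clock: 4.75
eef_pos: [352.7, 241.2, 63.8]
eef_rot: [3.142, 0.0, 3.067]
wrist_force: [-0.1, 0.5, 0.5]
finger_gap: 8.6
finger_force: 60.0
```

Converted, -110 mm / 250 = -0.44, -75 mm / 250 = -0.3.

Request:
nudge_tcp([
  {"tz": -0.04},
  {"tz": -0.1},
  {"tz": -0.18},
  {"tz": -0.3},
  {"tz": -0.44},
])

```text
clock: 5.25
eef_pos: [352.2, 240.9, 175.0]
eef_rot: [-3.141, -0.001, 3.067]
wrist_force: [-0.2, 0.5, -0.3]
finger_gap: 8.6
finger_force: 60.0
```

Request:
nudge_tcp([
  {"tx": -0.08,"ty": -0.068,"tz": -0.08},
  {"tx": -0.2,"ty": -0.168,"tz": -0.104},
  {"tx": -0.32,"ty": -0.272,"tz": -0.104},
  {"tx": -0.46,"ty": -0.388,"tz": -0.104},
  {"tx": -0.6,"ty": -0.504,"tz": -0.104},
])

```text
clock: 5.75
eef_pos: [493.8, 102.9, 200.7]
eef_rot: [3.141, 0.001, 3.067]
wrist_force: [-0.1, 1.3, -0.7]
finger_gap: 8.5
finger_force: 60.0
```

Request:
nudge_tcp([
  {"tx": -0.14,"ty": -0.116},
  {"tx": -0.28,"ty": -0.236},
  {"tx": -0.38,"ty": -0.32},
  {"tx": -0.456,"ty": -0.384},
  {"tx": -0.456,"ty": -0.384},
])

```text
clock: 6.25
eef_pos: [600.4, -2.1, 199.8]
eef_rot: [-3.141, -0.0, 3.064]
wrist_force: [0.9, -0.1, -0.5]
finger_gap: 8.6
finger_force: 60.0
```

Request:
nudge_tcp([
  {},
  {},
])

```text
clock: 6.45
eef_pos: [598.8, 0.7, 200.2]
eef_rot: [3.141, 0.0, 3.067]
wrist_force: [-1.0, 0.0, 0.7]
finger_gap: 8.6
finger_force: 60.0
```

```bash
python3 - <<'E'
from mk import *
s=manip.read_state();im,d=eyes.camera("wrist")
cv2.imwrite("pics/w3.png",im[:,:,::-1]);np.save("pics/w3.npy",np.r_[s["eef_pos"],s["eef_rot"]])
E
```

```text
(no output)
```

View pics/w3.png

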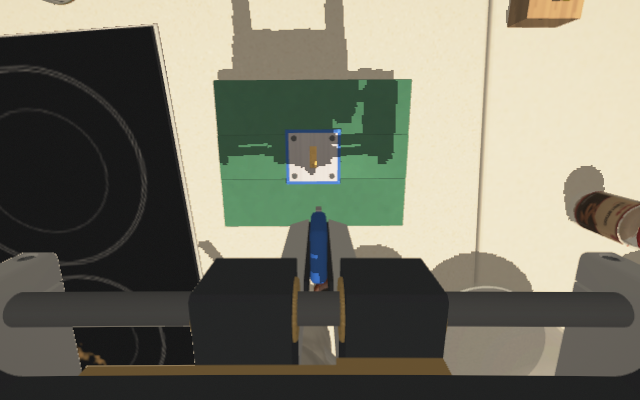

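The held key is upright at column 318. The lock plate spans (287–340, 129–184), with the keyhole at about (314,158).

```bash
python3 - <<'E'
from mk import *
im,e,H,S,V=meas("w3")
print(e)
roi=np.zeros(H.shape,bool);roi[120:192,280:348]=1
rect("frame",(H>100)&(H<130)&(S>110)&roi,62,e)
roi[:]=0;roi[136:178,296:332]=1
rect("hole",(S>90)&(H<30)&roi,62,e,3)
roi[:]=0;roi[70:205,200:420]=1
g=(H>60)&(H<95)&(S>80)&roi
cs=cv2.convexHull(cont(g)[0]);
# side edges of the box top: left and right boundaries per row
rows=np.arange(90,200,4);L=[];Rr=[]
for r in rows:
    x=np.where(g[r])[0];L.append((x.min(),r));Rr.append((x.max(),r))
for l in(L,Rr):
    w=plane("wrist",l,60,e)[:,:2];q=np.polyfit(w[:,0],w[:,1],1);print("side edge slope",q[0],"y at x=575",np.polyval(q,575))
cv2.imwrite("pics/c3.png",np.hstack([cv2.resize(im[120:195,278:350],None,fx=5,fy=5,interpolation=0),cv2.resize(im[190:265,282:354],None,fx=5,fy=5,interpolation=0)]))
E
```

```text
(array([598.85,   0.73, 200.16]), array([3.14, 0.  , 3.07]))
frame bbox (285, 129, 56, 55) ctr [566.82  -1.37] size [52.33 51.41] ang 85.9
hole bbox (310, 146, 7, 22) ctr [566.82  -1.23] size [ 5.75 20.  ] ang 85.7
side edge slope -0.06831280974430361 y at x=575 -90.92058684823428
side edge slope -0.06875535675354494 y at x=575 86.40621292980109
```

View pics/c3.png

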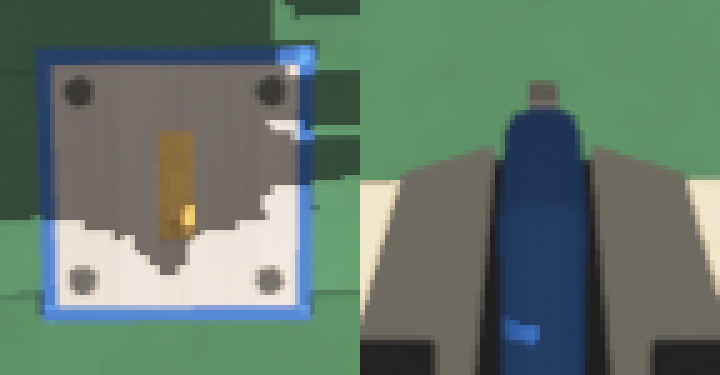

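```bash
python3 - <<'E'
from mk import *
im,e,H,S,V=meas("w3")
T=np.eye(4);T[:3,:3]=R.from_euler('xyz',e[1]).as_matrix();T[:3,3]=e[0]
c=eyes.camera_info("wrist")
def proj(pt): # tool coords
    p=np.linalg.inv(c["mount"])@np.r_[pt,1];return cv2.projectPoints(p[None,:3],np.zeros(3),np.zeros(3),c["K"],c["dist"])[0].ravel()
for n,p in(("bit bot",(8.6,0,52)),("bit 2.5",(9,0,49.5)),("bit top",(9,0,42)),("head bot",(15,0,22)),("head bot c",(0,0,22)),("bit bot c",(0,0,52))):
    print(n,proj(p),proj(np.array(p)+[1,0,0]))
print("bit row observed", 206.0, im[200:216,318].tolist())
s=[np.where(((H>100)&(H<130)&(S>100))[r,300:340])[0].mean()+300 for r in(215,225,235)];print(s)
E
```

```text
bit bot [317.19 205.17] [317.19 203.8 ]
bit 2.5 [317.17 205.61] [317.17 204.23]
bit top [317.13 208.72] [317.13 207.3 ]
head bot [316.99 208.75] [316.99 207.17]
head bot c [317.   232.04] [317.   230.51]
bit bot c [317.18 216.81] [317.19 215.47]
bit row observed 206.0 [[103, 147, 94], [103, 146, 94], [103, 146, 94], [103, 146, 94], [103, 147, 94], [103, 146, 94], [90, 111, 94], [84, 90, 94], [82, 87, 93], [83, 89, 95], [99, 105, 113], [95, 85, 82], [86, 57, 41], [84, 51, 30], [85, 53, 32], [85, 51, 30]]
[np.float64(318.0), np.float64(318.0), np.float64(318.0)]
```

Converted, 76 mm / 250 = 0.304, 60 mm / 250 = 0.24, -0.005 rad / 4 = -0.0013.

Request:
nudge_tcp([
  {"tx": 0.064,"ty": -0.01,"rz": -0.0013},
  {"tx": 0.1296,"ty": -0.02,"rz": -0.0013},
  {"tx": 0.1296,"ty": -0.02,"tz": 0.12,"rz": -0.0013},
  {"tx": 0.1296,"ty": -0.02,"tz": 0.24,"rz": -0.0013},
  {"tx": 0.1296,"ty": -0.02,"tz": 0.304,"rz": -0.0013},
])

```text
clock: 7.0
eef_pos: [565.4, -1.7, 122.1]
eef_rot: [3.142, -0.002, 3.073]
wrist_force: [0.7, 1.1, -1.0]
finger_gap: 8.6
finger_force: 60.0
```

Request:
nudge_tcp([
  {},
  {},
  {},
])

```text
clock: 7.3
eef_pos: [567.2, -2.3, 125.2]
eef_rot: [3.142, 0.002, 3.072]
wrist_force: [0.8, 0.5, 0.2]
finger_gap: 8.6
finger_force: 60.0
```

```bash
python3 - <<'E'
from mk import *
im,d=eyes.camera("side")
cv2.imwrite("pics/s4.png",cv2.resize(im[140:260,280:400,::-1],None,fx=5,fy=5))
E
```

```text
(no output)
```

View pics/s4.png

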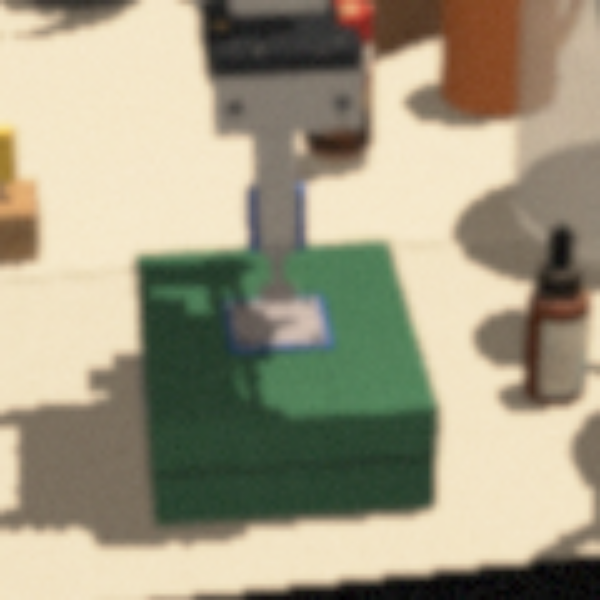

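The side view shows the key upright just above the plate centre, so I'll descend in small steps.

Converted, 9 mm / 250 = 0.036, 6 mm / 250 = 0.024.

Request:
nudge_tcp([
  {},
  {"tz": 0.012},
  {"tz": 0.024},
  {"tz": 0.036},
  {"tz": 0.036},
])

```text
clock: 7.85
eef_pos: [566.4, -2.5, 114.2]
eef_rot: [3.142, -0.001, 3.072]
wrist_force: [0.1, -0.5, -0.1]
finger_gap: 8.8
finger_force: 60.0
```

Request:
nudge_tcp([
  {"tz": 0.004},
  {"tz": 0.008},
  {"tz": 0.012},
  {"tz": 0.012},
])

```text
clock: 8.25
eef_pos: [566.6, -2.5, 111.6]
eef_rot: [-3.142, -0.0, 3.072]
wrist_force: [0.2, -0.3, -0.5]
finger_gap: 8.4
finger_force: 60.0
```

Request:
nudge_tcp([
  {"tz": 0.004},
  {"tz": 0.008},
  {"tz": 0.008},
])

```text
clock: 8.55
eef_pos: [566.6, -2.5, 109.6]
eef_rot: [3.142, -0.0, 3.072]
wrist_force: [-0.6, -0.5, -1.0]
finger_gap: 8.5
finger_force: 60.0
```

Converted, 1 mm / 250 = 0.004, 0.5 mm / 250 = 0.002.

Request:
nudge_tcp([
  {"tz": 0.002},
  {"tz": 0.004},
  {"tz": 0.004},
])

```text
clock: 8.85
eef_pos: [566.7, -2.5, 108.7]
eef_rot: [3.142, 0.0, 3.072]
wrist_force: [-0.6, 1.0, 0.8]
finger_gap: 8.7
finger_force: 60.0
```

Request:
nudge_tcp([
  {"tz": 0.002},
  {"tz": 0.004},
  {"tz": 0.004},
])

```text
clock: 9.15
eef_pos: [566.7, -2.4, 107.7]
eef_rot: [3.141, 0.0, 3.072]
wrist_force: [0.3, 1.0, -0.3]
finger_gap: 8.9
finger_force: 60.0
```

Converted, 1 mm / 250 = 0.004, 0.5 mm / 250 = 0.002.

Request:
nudge_tcp([
  {"tz": 0.002},
  {"tz": 0.004},
  {"tz": 0.004},
])

```text
clock: 9.45
eef_pos: [566.6, -2.4, 106.6]
eef_rot: [3.141, -0.0, 3.072]
wrist_force: [-0.3, 4.3, -0.1]
finger_gap: 8.6
finger_force: 60.0
```

Request:
nudge_tcp([
  {"tz": 0.002},
  {"tz": 0.004},
  {"tz": 0.004},
])

```text
clock: 9.75
eef_pos: [566.7, -2.4, 105.8]
eef_rot: [3.141, 0.0, 3.072]
wrist_force: [0.2, 4.3, 1.9]
finger_gap: 8.8
finger_force: 60.0
```

Request:
nudge_tcp([
  {"tz": 0.002},
  {"tz": 0.004},
  {"tz": 0.004},
])

```text
clock: 10.05
eef_pos: [566.9, -2.3, 104.8]
eef_rot: [3.141, 0.001, 3.072]
wrist_force: [1.5, 4.0, 0.8]
finger_gap: 9.0
finger_force: 60.0
```

Converted, 1 mm / 250 = 0.004, 0.6 mm / 250 = 0.0024.

Request:
nudge_tcp([
  {"ty": 0.0024},
  {"ty": 0.0024,"tz": 0.002},
  {"ty": 0.0024,"tz": 0.004},
  {"ty": 0.0024,"tz": 0.004},
])

```text
clock: 10.45
eef_pos: [566.8, -2.1, 103.8]
eef_rot: [-3.141, 0.0, 3.072]
wrist_force: [1.8, 1.0, 3.7]
finger_gap: 8.7
finger_force: 60.0
```

Request:
nudge_tcp([
  {"tz": 0.002,"rz": -0.025},
  {"tz": 0.004,"rz": -0.04},
  {"tz": 0.004,"rz": -0.04},
])

```text
clock: 10.75
eef_pos: [567.1, -2.0, 103.5]
eef_rot: [-3.142, 0.001, -3.049]
wrist_force: [-0.1, 3.4, 8.0]
finger_gap: 8.9
finger_force: 60.0
```

Request:
nudge_tcp([
  {"rz": 0.0375},
  {"tz": 0.002,"rz": 0.065},
  {"tz": 0.002,"rz": 0.08},
  {"tz": 0.002,"rz": 0.08},
])

```text
clock: 11.15
eef_pos: [567.0, -2.1, 102.6]
eef_rot: [-3.142, 0.001, 2.91]
wrist_force: [0.2, 1.8, 6.8]
finger_gap: 8.4
finger_force: 60.0
```

Converted, 0.6 mm / 250 = 0.0024, 0.3 mm / 250 = 0.0012, -0.32 rad / 4 = -0.08.

Request:
nudge_tcp([
  {"tz": 0.0012,"rz": -0.0375},
  {"tz": 0.0024,"rz": -0.07},
  {"tz": 0.0024,"rz": -0.08},
  {"tz": 0.0024,"rz": -0.08},
])

```text
clock: 11.55
eef_pos: [566.7, -2.1, 101.7]
eef_rot: [-3.141, -0.0, -3.051]
wrist_force: [-0.3, 0.1, 3.9]
finger_gap: 8.6
finger_force: 60.0
```

Request:
nudge_tcp([
  {"tz": 0.0012,"rz": 0.0375},
  {"tz": 0.0024,"rz": 0.07},
  {"tz": 0.0024,"rz": 0.08},
  {"tz": 0.0024,"rz": 0.08},
])

```text
clock: 11.95
eef_pos: [566.5, -2.0, 100.8]
eef_rot: [-3.141, -0.001, 2.91]
wrist_force: [-0.2, 1.3, 2.4]
finger_gap: 8.5
finger_force: 60.0
```

Converted, 1 mm / 250 = 0.004, 0.5 mm / 250 = 0.002, -0.32 rad / 4 = -0.08.

Request:
nudge_tcp([
  {"tz": 0.002,"rz": -0.0375},
  {"tz": 0.004,"rz": -0.07},
  {"tz": 0.004,"rz": -0.08},
  {"tz": 0.004,"rz": -0.08},
])

```text
clock: 12.35
eef_pos: [566.5, -2.1, 100.0]
eef_rot: [-3.142, -0.001, -3.051]
wrist_force: [-2.0, -0.3, 3.3]
finger_gap: 8.7
finger_force: 60.0
```

Request:
nudge_tcp([
  {"tz": 0.002,"rz": 0.0375},
  {"tz": 0.004,"rz": 0.07},
  {"tz": 0.004,"rz": 0.08},
  {"tz": 0.004,"rz": 0.08},
])

```text
clock: 12.75
eef_pos: [566.7, -2.0, 99.0]
eef_rot: [-3.141, -0.0, 2.911]
wrist_force: [-0.3, 0.9, 1.8]
finger_gap: 8.8
finger_force: 60.0
```

Converted, 1 mm / 250 = 0.004, 0.5 mm / 250 = 0.002, -0.32 rad / 4 = -0.08.

Request:
nudge_tcp([
  {"tz": 0.002,"rz": -0.0375},
  {"tz": 0.004,"rz": -0.07},
  {"tz": 0.004,"rz": -0.08},
  {"tz": 0.004,"rz": -0.08},
])

```text
clock: 13.15
eef_pos: [566.6, -2.1, 98.0]
eef_rot: [-3.141, -0.0, -3.05]
wrist_force: [-1.6, 0.3, 3.0]
finger_gap: 8.7
finger_force: 60.0
```

Request:
nudge_tcp([
  {"rz": 0.03},
  {"tz": 0.002,"rz": 0.04},
  {"tz": 0.004,"rz": 0.05},
  {"tz": 0.004,"rz": 0.04},
])

```text
clock: 13.55
eef_pos: [566.7, -2.0, 96.9]
eef_rot: [-3.141, 0.0, 3.069]
wrist_force: [0.4, -0.6, 1.4]
finger_gap: 8.7
finger_force: 60.0
```

Request:
nudge_tcp([
  {"tz": 0.002,"rz": -0.01},
  {"tz": 0.004},
  {"tz": 0.004,"rz": 0.01},
  {"tz": 0.004},
])

```text
clock: 13.95
eef_pos: [566.8, -2.0, 96.0]
eef_rot: [-3.141, 0.0, 3.069]
wrist_force: [0.1, -0.2, 2.3]
finger_gap: 8.9
finger_force: 60.0
```

Converted, 3 mm / 250 = 0.012, 2 mm / 250 = 0.008, -0.02 rad / 4 = -0.005.

Request:
nudge_tcp([
  {"tz": 0.004,"rz": 0.005},
  {"tz": 0.008,"rz": -0.005},
  {"tz": 0.012},
  {"tz": 0.012},
])

```text
clock: 14.35
eef_pos: [566.9, -2.0, 93.1]
eef_rot: [-3.141, 0.001, 3.069]
wrist_force: [2.0, -0.8, 1.4]
finger_gap: 8.7
finger_force: 60.0
```

Request:
nudge_tcp([
  {"tz": 0.004,"rz": 0.005},
  {"tz": 0.008,"rz": -0.005},
  {"tz": 0.012},
  {"tz": 0.012},
])

```text
clock: 14.75
eef_pos: [567.1, -2.0, 90.3]
eef_rot: [-3.141, 0.001, 3.07]
wrist_force: [1.5, -0.8, 4.7]
finger_gap: 8.6
finger_force: 60.0
```

Converted, 1.5 mm / 250 = 0.006, 1 mm / 250 = 0.004, -0.03 rad / 4 = -0.0075.

Request:
nudge_tcp([
  {"tz": 0.002,"rz": 0.0075},
  {"tz": 0.004,"rz": -0.0075},
  {"tz": 0.006},
  {"tz": 0.006},
])

```text
clock: 15.15
eef_pos: [567.1, -2.0, 89.0]
eef_rot: [-3.141, 0.001, 3.069]
wrist_force: [2.1, -0.4, 7.4]
finger_gap: 8.8
finger_force: 60.0
```

Request:
nudge_tcp([
  {"tz": 0.002,"rz": 0.0075},
  {"tz": 0.004,"rz": -0.0075},
  {"tz": 0.004},
  {"tz": 0.004},
])

```text
clock: 15.55
eef_pos: [567.1, -2.1, 88.0]
eef_rot: [-3.141, 0.001, 3.069]
wrist_force: [0.5, -0.4, 6.8]
finger_gap: 8.7
finger_force: 60.0
```

Converted, 1 mm / 250 = 0.004, 0.5 mm / 250 = 0.002, -0.02 rad / 4 = -0.005.

Request:
nudge_tcp([
  {"tz": 0.002,"rz": 0.005},
  {"tz": 0.002,"rz": -0.005},
  {"tz": 0.004},
  {"tz": 0.004},
])

```text
clock: 15.95
eef_pos: [567.3, -2.0, 87.7]
eef_rot: [-3.141, 0.002, 3.07]
wrist_force: [-1.8, -1.0, 13.5]
finger_gap: 9.1
finger_force: 60.0
```

Request:
nudge_tcp([
  {"tz": 0.002},
  {"tz": 0.002},
])

```text
clock: 16.15
eef_pos: [567.3, -2.0, 87.5]
eef_rot: [-3.141, 0.002, 3.07]
wrist_force: [-3.7, -0.4, 18.0]
finger_gap: 8.4
finger_force: 60.0
```

Converted, -0.5 mm / 250 = -0.002, 0.5 rad / 4 = 0.125.

Request:
nudge_tcp([
  {"tz": -0.002,"rz": 0.025},
  {"tz": -0.002,"rz": 0.05},
  {"tz": -0.002,"rz": 0.075},
  {"tz": -0.002,"rz": 0.1},
  {"tz": -0.002,"rz": 0.125},
])

```text
clock: 16.65
eef_pos: [567.4, -1.9, 87.6]
eef_rot: [3.141, 0.002, 2.566]
wrist_force: [-1.2, 0.2, 12.3]
finger_gap: 8.6
finger_force: 60.0
```

```bash
python3 - <<'E'
from h import *
s=manip.read_state();print(s["moment"],s["wrist_force"],s["joints"][5])
E
```

```text
[-0.03022811 -0.05990743  0.09491628] [-1.24707275  0.19730963 12.32734655] -1.0635673008161657
```

Converted, 0.5 rad / 4 = 0.125.

Request:
nudge_tcp([
  {"rz": 0.025},
  {"rz": 0.05},
  {"rz": 0.075},
  {"rz": 0.1},
  {"rz": 0.125},
])

```text
clock: 17.15
eef_pos: [567.4, -1.8, 87.6]
eef_rot: [3.14, 0.001, 2.067]
wrist_force: [-1.4, 0.4, 12.7]
finger_gap: 8.8
finger_force: 60.0
```

Request:
nudge_tcp([
  {"rz": 0.025},
  {"rz": 0.05},
  {"rz": 0.075},
  {"rz": 0.1},
  {"rz": 0.1},
])

```text
clock: 17.65
eef_pos: [567.3, -1.9, 87.6]
eef_rot: [3.14, 0.0, 1.667]
wrist_force: [-1.1, 0.4, 11.6]
finger_gap: 8.8
finger_force: 60.0
```

```bash
python3 - <<'E'
from h import *
s=manip.read_state();print(s["moment"],s["wrist_force"],s["joints"][5])
E
```

```text
[0.04215922 0.03012698 0.18851078] [-1.08181536  0.43042941 11.55643481] -0.16408825987005224
```

Converted, 0.1 rad / 4 = 0.025.

Request:
nudge_tcp([
  {"rz": 0.0125},
  {"rz": 0.025},
  {"rz": 0.025},
  {"rz": 0.025},
])

```text
clock: 18.05
eef_pos: [567.3, -1.8, 87.6]
eef_rot: [3.14, 0.0, 1.571]
wrist_force: [-0.2, 0.1, 12.2]
finger_gap: 8.7
finger_force: 60.0
```

```bash
python3 - <<'E'
from h import *
s=manip.read_state();print(s["moment"])
E
```

```text
[0.15562922 0.04076067 0.13587625]
```

Request:
nudge_tcp([
  {"rz": 0.0075},
  {"rz": 0.0075},
  {"rz": 0.0075},
  {"rz": 0.0075},
])

```text
clock: 18.45
eef_pos: [567.3, -1.8, 87.6]
eef_rot: [3.14, -0.0, 1.541]
wrist_force: [-1.7, 0.9, 12.3]
finger_gap: 8.8
finger_force: 60.0
```

```bash
python3 - <<'E'
from h import *
s=manip.read_state();print(s["moment"],s["eef_rot"])
im,d=eyes.camera("wrist");cv2.imwrite("pics/w5.png",im[:,:,::-1])
E
```

```text
[0.06373386 0.07537834 0.16067039] [ 3.13969018e+00 -5.05450020e-05  1.54067585e+00]
```

View pics/w5.png

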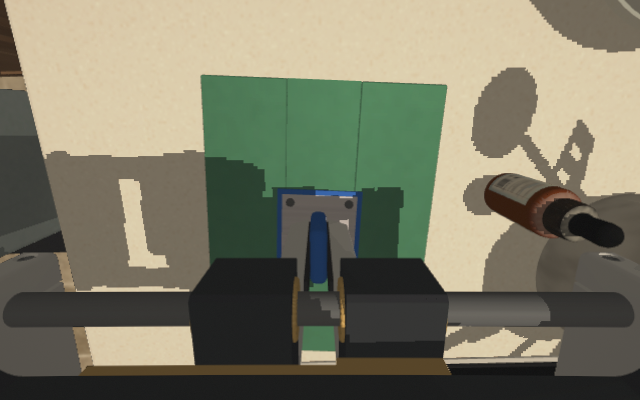

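The key is still gripped and turned about a quarter turn. I'll turn slightly further to confirm the stop.

Converted, 0.06 rad / 4 = 0.015.

Request:
nudge_tcp([
  {"rz": 0.0075},
  {"rz": 0.015},
  {"rz": 0.015},
  {"rz": 0.015},
])

```text
clock: 18.9
eef_pos: [567.4, -1.8, 87.6]
eef_rot: [3.14, -0.0, 1.481]
wrist_force: [-0.5, 0.2, 12.1]
finger_gap: 8.5
finger_force: 60.0
```

```bash
python3 - <<'E'
from h import *
s=manip.read_state();print(s["moment"],s["eef_rot"])
E
```

```text
[ 0.09562872 -0.02707373  0.31065774] [ 3.13960394e+00 -7.11964306e-05  1.48084814e+00]
```

Converted, 0.02 rad / 4 = 0.005.

Request:
nudge_tcp([
  {"rz": 0.005},
  {"rz": 0.005},
  {"rz": 0.005},
  {"rz": 0.005},
  {"rz": 0.005},
])

```text
clock: 19.4
eef_pos: [567.4, -1.8, 87.6]
eef_rot: [3.14, -0.0, 1.461]
wrist_force: [0.3, 1.2, 11.6]
finger_gap: 8.5
finger_force: 60.1
```

```bash
python3 - <<'E'
from h import *
s=manip.read_state();print(s["moment"],s["eef_rot"])
E
```

```text
[ 0.13866829 -0.08594674  0.42079199] [ 3.13950205e+00 -4.80644795e-05  1.46106483e+00]
```

The moment rises steeply to 0.42 N m, against 0.18 N m for the spring alone, so the core is at its stop.

```bash
python3 -c "
from cell import manip, eyes, workorder
print(workorder.sign_off())"
```

```text
the job is handed in; nothing more can be done
None
```

The blue key is fully home, turned clockwise to its stop and still gripped at 60 N (the gripper's maximum; 80 N was suggested), and the job is handed in; no verdict came back.

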